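# Clear the cradle and roll the pipe offcut into it

### The arm

A 6-joint arm with a two-finger parallel gripper is mounted at the origin on a cart in front of the work surface, level with it; the furniture and walls round the work are solid. World frame = base frame: x ahead of the robot, y to its left, z up, the work surface at z = 0. Lengths are in m, angles in rad, forces in N, time in s.
With the tool pointing down it reaches from about 0.325 to 0.925 m from the base axis. Payload 3.1 kg.
Tool frame: the origin (TCP) lies midway between the tips of the shut fingers; the grasp point (between the pads) lies 19 mm behind it; x points along the fingers, z is the direction in which the jaws open and shut, and the axes are right-handed (so a half turn about x gives the same grasp; the last joint's range is limited). The gripper opens to 85 mm and grips with 20 to 120 N. Pads are 22 mm wide; open, the fingers measure 114 mm over their backs; the gripper's body (76 mm by 85 mm) begins 54 mm behind the grasp point. The pads swing forward as they close: fully open they stand 13 mm farther back than shut.
Start: joints at [1.142, 0.217, 1.613, -0, 1.311, -0.112], TCP at [0.195, 0.594, 0.231] pointing down, gripper open.
Joint ranges: [-2.75, 2.75], [-0.78, 2.1], [0.31, 2.55], [-1.13, 4.27], [0.13, 2.63], [-2.58, 2.58]. Speed limits (rad/s): [2.79, 2.79, 3.14, 3.14, 3.14, 3.14].

### API

Orientations are given as a unit quaternion [w, x, y, z].
In Python, from station import ctrl gives the robot as it stands. The module is installed in compiled form; this text tells all that it offers.
- The arm moves only by the tool arm_command, never from a script. Its argument "plan" is a list of rows, each an object with "translation": the shift along the tool's x, y, z in m, a list of three; "delta_rot": the turn, a rotation vector about the tool's x, y, z in rad, a list of three; "fingers": the closure, from 0 (fully open) to 1 (shut). In form: [{"translation": [x, y, z], "delta_rot": [ax, ay, az], "fingers": fingers}, ...]. A call has 1 to 12 rows; each row is the pose to reach, as a shift and turn from the pose measured when the call began, along the tool's axes at that moment; what a row does not reach only later rows make up. A row lasts 1/8 s, in which the tool goes at most 62.5 mm and 10.7 degrees, less where a joint would pass 70% of its speed; a pose out of reach is approached as far as the arm can. A call with a gripper value outside its range is refused whole. The fingers move at their own pace and stop on an object; "force" is the grip in N (left out, the last holds). Time passes only in rows, so rows that repeat a pose let the fingers close. It gives the time, the measured TCP pose, the force and the opening at its end, in the units of the state.
- ctrl.get_obs(): the state, without advancing time (a new reading comes with each control period).
- ctrl.read_camera(name): name is "side" or "top" or "wrist"; returns (picture, depth): 420x560x3 uint8, red, green, blue; 420x560 float32, m along the optical axis (not along the pixel's ray), 0 where there is no reading.
- ctrl.calibration(name): a dict with "fx", "fy", "cx", "cy" (pixels), "view" (4x4, takes a point from world to camera coordinates). Camera axes: x right, y down, z forward; pixel columns grow to the right and rows downward; lengths in m; the calibration is good to about 2 mm. A picture is of the moment at which its call begins: read the wrist's pose just before it. calibration takes no time and is no camera call; for the wrist camera it gives the pose at the moment of the call.
- ctrl.sign_off(): hands the job in, once; it reports no verdict.
The state is a dict: "time": time; "joint_pos": joint angles; "qd": joint speeds; "joint_torque": joint torques, N m; "ee_pos": TCP position; "ee_rot": TCP orientation; "force": force on the tool from outside, world axes, zero at the start; "ft_torque": the same for the moment, N m; "grip_width": opening from 0.0 (shut) to 1.0 (fully open).
Only numpy, scipy, OpenCV 4.12 (cv2) and the standard library are available. Lean on these libraries where they do the work, as an engineer would, in place of code of your own. Each camera call takes 0.05 s, during which the arm holds its last target.

### The job

Take the copper block out of the low steel cradle and put it in the blue tray. Then roll the squashed pipe offcut with the blue collars along the bench by pressing lightly on top of its bare steel with the closed fingers, slowly and in as many strokes as you need, over the cradle's low bar until it drops in and rests square between the two bars. Never lift, flick or dent the pipe, keep the fingers on its upper part, and leave everything else where it stands.

Things in the scene. Friction and masses are not known exactly. Their poses are not given: they have to be found in the camera images.
- block_center (a point): centre (17 mm over the underside) of the copper block, 44 x 20 x 34 mm high, 0.15 kg, at first in the middle of the cradle, its 44 mm length (local y) roughly along the bars. Grasp it across the 44 mm, on its end faces, near the top, with the fingertips about 10 mm over the bench so that they clear the bars.
- tray_in (a point): centre of the inner floor (about 5 mm over the bench) of the fixed blue open tray, 110 x 100 mm outside (x, y), walls 18 mm high and 4 mm thick; axes: x, y along its sides, z up.
- pipe_center (a point): centre of the loose pipe offcut, 104 mm long, 0.3 to 0.65 kg. It rolls on two round blue end collars (90 mm diameter, 13 mm wide, red caps), so the centre stays 45 mm up. The bare steel between them, where one presses, is squashed, 79 to 87 mm across, so its top goes from 84 to 89 mm up as it rolls. 5 to 12 N near the top rolls it without slip; over 40 N dents it.
- pipe: the same pipe; local x along its length. It starts 115 to 160 mm to the cradle's +y side, parallel to the bars within 0.1 rad. Its centre advances about half as far as fingertips on its top, so they overtake it: some 45 mm a stroke. Let go gently on the flat it stops within a few cm; let go part-way up the front bar it rolls back, so stop short of the bar and cross it in one stroke.
- cradle_seat (a point): bench-level point under the centre of the seated pipe (centre 45 mm up, on the bench, touching both bars) in the fixed cradle. x along the bars, +y to the pipe's side. Front bar (y +23 mm): rounded, 5 mm high; the pipe meets it at about y +45 mm, rises 5 mm, drops in past y +23 mm. Rear bar (y -32 mm), 10 mm high, is the stop. Bars 152 mm long; orange tape between.
- vial: bystander: glass-like vial with a blue cap, 22 mm wide, 58 mm high, behind the work.
- weight: bystander: grey cylindrical weight with a knob, 42 mm wide, 56 mm high, on the far (-y) side of the cradle.
- tape: bystander: flat roll of green tape, 75 mm wide, 19 mm high, on the robot's right.
Things that resemble listed ones, but are neither listed nor needed, are in the scene too. There is more than one size of the part that bears block_center; the job needs the smaller.

How it is judged:
On the way, in this order (a step that is already met when the one before it is completed fails the run):
1. the copper block stands or lies in the blue tray, let go (x of block_center in the frame of tray_in between -0.045 and 0.045 m and y of block_center in the frame of tray_in between -0.04 and 0.04 m and height (world z) of block_center below 0.03 m and contact force between the fingers and copper_block below 0.1 N), for 0.2 s.
2. the pipe has dropped in between the cradle's bars (y of pipe_center in the frame of cradle_seat between -0.006 and 0.006 m and x of pipe_center in the frame of cradle_seat between -0.025 and 0.025 m and height (world z) of pipe_center below 0.0475 m and angle between the x axis of pipe and the x axis of cradle_seat, either way round below 0.08 rad), for 0.2 s.
At the end, for the whole second after the job is handed in: The pipe rests untouched on the bench between the cradle's bars (centre within 6 mm across, 25 mm along, below 47.5 mm, parallel within 0.08 rad, at rest); the copper block is let go in the blue tray (within 45 x 40 mm of its middle, centre below 30 mm) (all of step 1 and all of step 2 and linear speed of pipe below 0.01 m/s and contact force between the fingers and pipe below 0.1 N).
It fails at once if the fingers press on the pipe with more than 40 N (contact force between the fingers and pipe above 40 N).
It fails at once if the pipe is lifted: its centre rises above 60 mm (height (world z) of pipe_center above 0.06 m).
It fails at once if the pipe is flicked: it moves faster than 0.35 m/s (linear speed of pipe above 0.35 m/s).
It fails at once if the fingers touch the pipe below its upper part (grasp point, about 19 mm above the fingertips, under 75 mm) (contact force between the fingers and pipe above 0.5 N and height (world z) of the grasp point below 0.075 m).
It fails at once if the vial, the weight or the green tape is moved by more than 15 mm (distance of any of vial, weight, tape from where it was at the start of the episode above 0.015 m).
It also fails if it takes over 72 s, if anything falls off the work surface, if the arm or the gripper's body presses on something with over 40 N, if the wrist force passes 120 N, or if a joint passes its speed limit or range.

## Working session

There is one attempt and no reset: what is moved stays moved. The work goes in short steps, Python scripts to look and compute and a tool call to move; the robot and the scene stay as the last step left them, time stands still between calls to the robot, and variables do not carry over. Pictures are saved under pics/ and viewed, and the job is handed in when it is done.

Besides the shell and the picture viewer there is one more tool, called after "Emit:" as name(argument=value, ...), one argument or row to a line, values as JSON. arm_command: Moves the arm, as the interface text tells. Its arguments: {"type":"object","properties":{"plan":{"type":"array"},"force":{"type":"number"}},"required":["plan"]}

```bash
mkdir -p pics
cat > h.py <<'E'
import numpy as np, cv2
from station import ctrl
def snap(n,fn):
    c=ctrl.calibration(n); p,d=ctrl.read_camera(n)
    cv2.imwrite(f'pics/{fn}.png',p[:,:,::-1]); np.savez(f'pics/{fn}.npz',p=p,d=d,view=c['view'],k=[c['fx'],c['fy'],c['cx'],c['cy']])
    return p,d,c
def load(fn):
    z=np.load(f'pics/{fn}.npz'); k=z['k']; return z['p'],z['d'],dict(fx=k[0],fy=k[1],cx=k[2],cy=k[3],view=z['view'])
def ray(c,u,v,z):
    V=np.array(c['view']);R=V[:3,:3];t=V[:3,3];o=-R.T@t
    d=R.T@np.array([(u-c['cx'])/c['fx'],(v-c['cy'])/c['fy'],1]); return o+d*(z-o[2])/d[2]
def cloud(d,c):
    V=np.array(c['view']);v,u=np.mgrid[:d.shape[0],:d.shape[1]]
    P=np.stack([(u-c['cx'])/c['fx']*d,(v-c['cy'])/c['fy']*d,d],-1)
    return (P-V[:3,3])@V[:3,:3]
E
python3 - <<'E'
from h import *
print(ctrl.get_obs())
for n in ['top','side','wrist']:
    p,d,c=snap(n,n+'0'); print(n,c)
E
```

```text
{'time': 0.0, 'joint_pos': array([ 1.14175239e+00,  2.17768072e-01,  1.61492988e+00,  5.12591630e-06,
        1.31131831e+00, -1.12198128e-01]), 'qd': array([ 0.00011848,  0.00052237, -0.00196704,  0.00153882, -0.00047926,
        0.00176651]), 'joint_torque': array([-1.28363445e-03, -3.96846700e+01, -3.03850543e+01, -8.59476791e-05,
        9.79148346e-03,  8.02968742e-06]), 'ee_pos': array([0.19436468, 0.59314613, 0.22996188]), 'ee_rot': array([ 0.57187235, -0.4152778 ,  0.57336573,  0.41443709]), 'force': array([-0.04890214,  0.01979307, -1.10557842]), 'ft_torque': array([-0.02543898,  0.01689703,  0.04750693]), 'grip_width': 1.0000167857330513}
top {'fx': 536.2505769082367, 'fy': 536.2505769082367, 'cx': 286.1753960158983, 'cy': 215.2761200079429, 'view': array([[-0.00610483, -0.99997094,  0.00456692,  0.07130323],
       [-0.98600499,  0.00525855, -0.16663284,  0.59618252],
       [ 0.16660398, -0.00552027, -0.98600844,  1.36909124],
       [ 0.        ,  0.        ,  0.        ,  1.        ]])}
side {'fx': 523.9294695957216, 'fy': 523.9294695957216, 'cx': 279.79319597735497, 'cy': 205.67394080303134, 'view': array([[ 0.91804107, -0.39636804, -0.00964243, -0.51060671],
       [-0.23280352, -0.51919898, -0.82233505,  0.23187405],
       [ 0.32094099,  0.75718214, -0.56892187,  1.06536915],
       [ 0.        ,  0.        ,  0.        ,  1.        ]])}
wrist {'fx': 325.3954360375497, 'fy': 325.3954360375497, 'cx': 274.8311784763824, 'cy': 213.0821134238253, 'view': array([[ 0.31133077,  0.95030072, -0.00130099, -0.62469596],
       [ 0.90677773, -0.29666194,  0.29957609, -0.03773562],
       [ 0.28430142, -0.09444696, -0.95407152,  0.38077548],
       [ 0.        ,  0.        ,  0.        ,  1.        ]])}
```

View pics/top0.png

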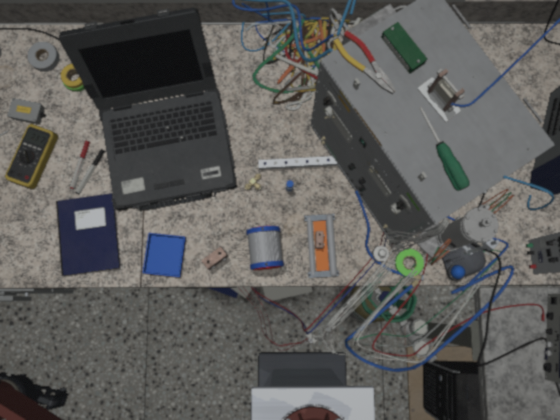

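View pics/side0.png

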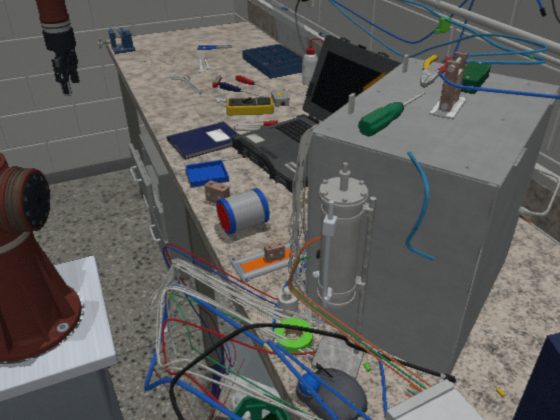

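Run:
```python
from h import *
p,d,c=load('top0')
cr=p[190:300,130:440]
cv2.imwrite('pics/z0.png',cv2.resize(cr,None,fx=2.58,fy=2.58,interpolation=cv2.INTER_CUBIC)[:,:,::-1])
W=cloud(d,c)
h=cv2.cvtColor(p,cv2.COLOR_RGB2HSV); H,S,V=[h[...,i].astype(int) for i in range(3)]
def rep(n,m,box,z):
    u0,v0,u1,v1=box; mm=np.zeros_like(m,np.uint8); mm[v0:v1,u0:u1]=m[v0:v1,u0:u1]
    cs,_=cv2.findContours(mm,0,2); k=max(cs,key=cv2.contourArea)
    r=cv2.minAreaRect(k.reshape(-1,2)); b=cv2.boxPoints(r)
    q=np.array([ray(c,*x,z)[:2] for x in b]); print(n,r,'ctr',q.mean(0).round(4)); print(q.round(4).tolist(), [round(float(np.linalg.norm(q[i]-q[i-1])),4) for i in range(4)])
rep('tray',(H>100)&(H<125)&(S>150),(135,220,195,290),0.018)
rep('orange',(H>3)&(H<20)&(S>150),(300,205,345,285),0.001)
rep('blockA',(S>60)&(S<165)&((H<15)|(H>170)),(308,225,332,258),.034)
rep('blockB',(S>60)&((H<15)|(H>170)),(200,240,235,275),.034)
rep('pipeblue1',(H>100)&(H<125)&(S>120),(240,220,290,240),.08)
rep('pipeblue2',(H>100)&(H<125)&(S>120),(240,256,290,280),.08)
rep('green',(H>40)&(H<75)&(S>150),(385,240,435,285),.019)
for v in (240,243,246,250): print(v,[(u,*W[v,u].round(3)) for u in range(236,346,3)][:] if v==246 else '')
```

```text
tray ((163.97694396972656, 254.6846466064453), (36.34217834472656, 39.81515121459961), 7.125016689300537) ctr [0.4973 0.3947]
[[0.4507, 0.4476], [0.5565, 0.4384], [0.5438, 0.3412], [0.4383, 0.3516]] [0.0968, 0.1062, 0.098, 0.106]
orange ((321.51336669921875, 257.1991271972656), (23.880321502685547, 10.443482398986816), 86.18592071533203) ctr [ 0.4895 -0.0272]
[[0.5209, -0.0115], [0.5226, -0.0398], [0.4581, -0.0429], [0.4564, -0.0148]] [0.0646, 0.0284, 0.0646, 0.0282]
blockA ((320.27899169921875, 241.0164031982422), (33.02064514160156, 13.629327774047852), 85.76361083984375) ctr [ 0.5297 -0.0223]
[[0.5724, -0.0016], [0.5749, -0.038], [0.4869, -0.0428], [0.4845, -0.0068]] [0.0881, 0.0364, 0.0882, 0.036]Traceback (most recent call last):
  File "<stdin>", line 15, in <module>
  File "<stdin>", line 9, in rep
ValueError: max() iterable argument is empty
```

Run:
```python
from h import *
p,d,c=load('side0')
cr=p[140:350,150:350]
cv2.imwrite('pics/z1.png',cv2.resize(cr,None,fx=2.8,fy=2.8,interpolation=cv2.INTER_CUBIC)[:,:,::-1])
```

```text
(no output)
```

View pics/z0.png

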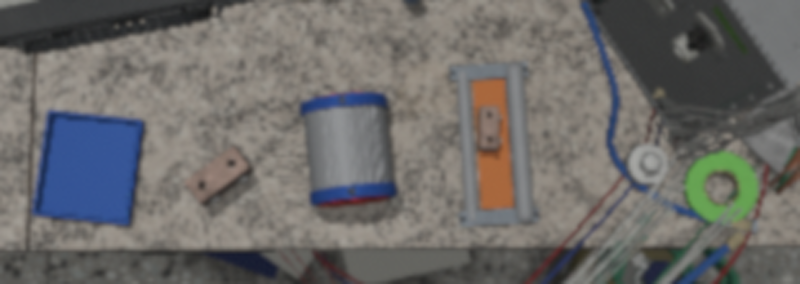

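View pics/z1.png

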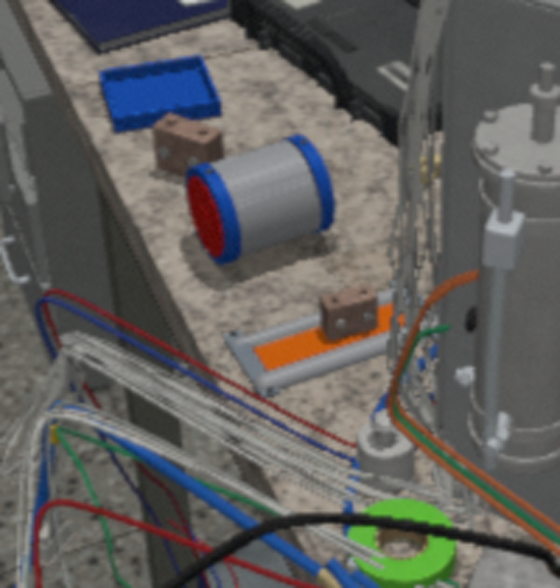

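View pics/wrist0.png

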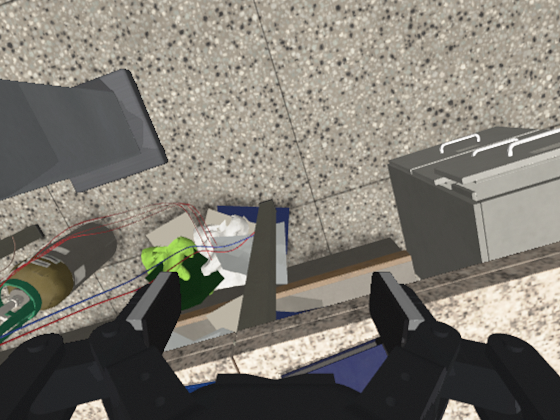

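Run:
```python
from h import *
from scipy.spatial.transform import Rotation as Ro
o=ctrl.get_obs();q=o['ee_rot'];R=Ro.from_quat(q,scalar_first=True).as_matrix();print(R.round(3))
p,d,c=load('top0');W=cloud(d,c)
# obstacles z>0.1 within reach
m=(d>0)&(W[...,2]>.1)&(W[...,0]>.3)&(W[...,0]<.9)&(abs(W[...,1])<.6)
# coarse grid max height
for x in np.arange(.35,.95,.05):
    print(round(x,2),[int(1000*(W[...,2][(d>0)&(abs(W[...,0]-x)<.025)&(abs(W[...,1]-y)<.025)].max(initial=-.001))) for y in np.arange(.5,-.45,-.05)])
print('pipe region')
for v in range(225,275,4): print(v,[tuple((1000*W[v,u]).astype(int)) for u in (244,256,264,270,280)])
print('cradle')
for v in range(212,280,4): print(v,[tuple((1000*W[v,u]).astype(int)) for u in range(304,342,4)])
p2,d2,c2=load('side0');W2=cloud(d2,c2)
for n,(u,v) in dict(vial=(430,165)).items(): pass
```

```text
[[-0.001 -0.95   0.312]
 [-0.002  0.312  0.95 ]
 [-1.     0.    -0.002]]
0.35 [-1, -1, -1, -1, -1, -1, -1, -1, -1, -1, 84, 85, 72, 71, 60, 29, 42, 67, 226]
0.4 [8, 8, 8, 8, 9, 6, 8, 9, 6, 9, 6, 62, 58, 53, 52, 39, 20, 132, 223]
0.45 [23, 24, 25, 22, 56, 57, 9, 94, 99, 47, 12, 17, 40, 35, 29, 213, 233, 351, 210]
0.5 [22, 25, 12, 23, 53, 57, 40, 93, 92, 9, 38, 38, 8, 152, 422, 439, 416, 416, 178]
0.55 [18, 23, 24, 27, 8, 7, 9, 97, 97, 8, 38, 39, 8, 353, 424, 425, 425, 403, -1]
0.6 [48, 84, 93, 89, 9, 8, 8, 8, 7, 11, 11, 16, 111, 424, 457, 454, 451, 435, 439]
0.65 [52, 54, 89, 93, 91, 72, 33, 19, 8, 64, 7, 7, 429, 425, 441, 452, 424, 426, 424]
0.7 [50, 49, 50, 50, 52, 53, 48, 26, 7, 64, 9, 8, 428, 427, 441, 442, 426, 425, 425]
0.75 [49, 47, 50, 51, 47, 49, 46, 28, 31, 33, 29, 427, 427, 425, 485, 510, 486, 483, 430]
0.8 [50, 49, 50, 50, 49, 50, 43, 10, 9, 10, 423, 457, 450, 434, 510, 510, 481, 488, 486]
0.85 [49, 52, 50, 50, 50, 48, 10, 7, 8, 8, 426, 434, 434, 450, 451, 426, 425, 426, 493]
0.9 [128, 105, 91, 71, 48, 47, 9, 10, 40, 332, 419, 435, 434, 451, 451, 425, 425, 422, -1]
pipe reg
[... 10053 characters left out ...]
4(-22), np.int64(1)), (np.int64(449), np.int64(-33), np.int64(3)), (np.int64(449), np.int64(-43), np.int64(6)), (np.int64(448), np.int64(-54), np.int64(7)), (np.int64(448), np.int64(-64), np.int64(11)), (np.int64(449), np.int64(-76), np.int64(1))]
276 [(np.int64(439), np.int64(20), np.int64(-3)), (np.int64(439), np.int64(9), np.int64(0)), (np.int64(438), np.int64(0), np.int64(9)), (np.int64(438), np.int64(-10), np.int64(11)), (np.int64(438), np.int64(-22), np.int64(3)), (np.int64(438), np.int64(-32), np.int64(1)), (np.int64(438), np.int64(-43), np.int64(0)), (np.int64(438), np.int64(-54), np.int64(6)), (np.int64(438), np.int64(-65), np.int64(0)), (np.int64(438), np.int64(-76), np.int64(-5))]
```

Emit:
arm_command(
  plan=[
    {"translation": [-0.02,-0.04,-0.04],"delta_rot": [0.1,0,0],"fingers": 0},
    {"translation": [-0.02,-0.08,-0.075],"delta_rot": [0.2,0,0],"fingers": 0},
    {"translation": [-0.02,-0.13,-0.12],"delta_rot": [0.3,0,0],"fingers": 0},
    {"translation": [-0.02,-0.172,-0.156],"delta_rot": [0.4,0,0],"fingers": 0},
    {"translation": [-0.02,-0.214,-0.194],"delta_rot": [0.51,0,0],"fingers": 0},
    {"translation": [-0.02,-0.256,-0.233],"delta_rot": [0.62,0,0],"fingers": 0},
    {"translation": [-0.02,-0.298,-0.271],"delta_rot": [0.73,0,0],"fingers": 0},
    {"translation": [-0.02,-0.34,-0.309],"delta_rot": [0.84,0,0],"fingers": 0},
    {"translation": [-0.02,-0.382,-0.347],"delta_rot": [0.95,0,0],"fingers": 0},
    {"translation": [-0.02,-0.424,-0.385],"delta_rot": [1.06,0,0],"fingers": 0},
    {"translation": [-0.02,-0.466,-0.423],"delta_rot": [1.15,0,0],"fingers": 0},
    {"translation": [-0.02,-0.504,-0.458],"delta_rot": [1.21,0,0],"fingers": 0},
  ],
)

```text
time: 1.65
ee_pos: [0.5312, -0.0008, 0.2507]
ee_rot: [0.707, -0.015, 0.707, 0.014]
force: [1.1, 0.2, 0.6]
grip_width: 0.997
```

Run:
```python
from h import *
o=ctrl.get_obs(); print(o['time'],o['ee_pos'],o['ee_rot'],o['force'],o['joint_pos'])
p,d,c=snap('wrist','wrist1'); snap('top','top1')
```

```text
1.65 [ 0.53119284 -0.00076297  0.25074956] [ 0.70661605 -0.01505386  0.70729878  0.01398487] [1.05210528 0.17283904 0.61257156] [-1.32650355e-01  5.63186404e-04  1.81297383e+00 -1.69068975e-03
  1.32877952e+00 -1.73314438e-01]
```

View pics/wrist1.png

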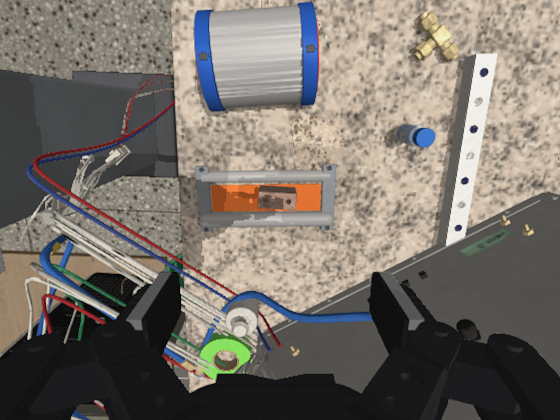

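Run:
```python
from h import *
p,d,c=load('wrist1')
cr=p[150:240,180:350]; cv2.imwrite('pics/z2.png',cv2.resize(cr,None,fx=4.5,fy=4.5,interpolation=cv2.INTER_CUBIC)[:,:,::-1])
cr=p[0:120,180:340]; cv2.imwrite('pics/z3.png',cv2.resize(cr,None,fx=4.5,fy=4.5,interpolation=cv2.INTER_CUBIC)[:,:,::-1])
```

```text
(no output)
```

View pics/z2.png

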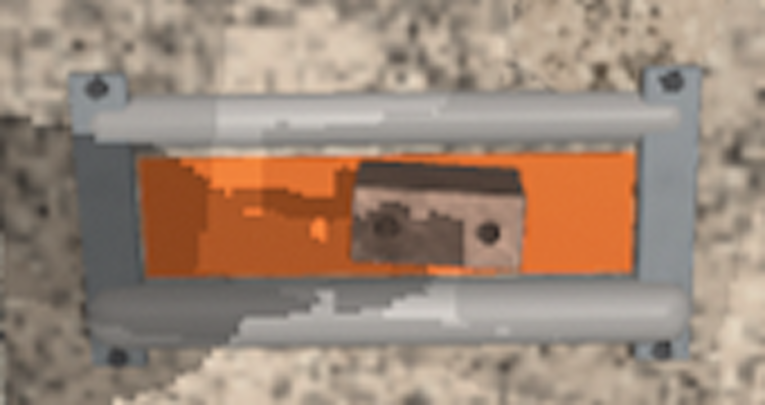

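View pics/z3.png

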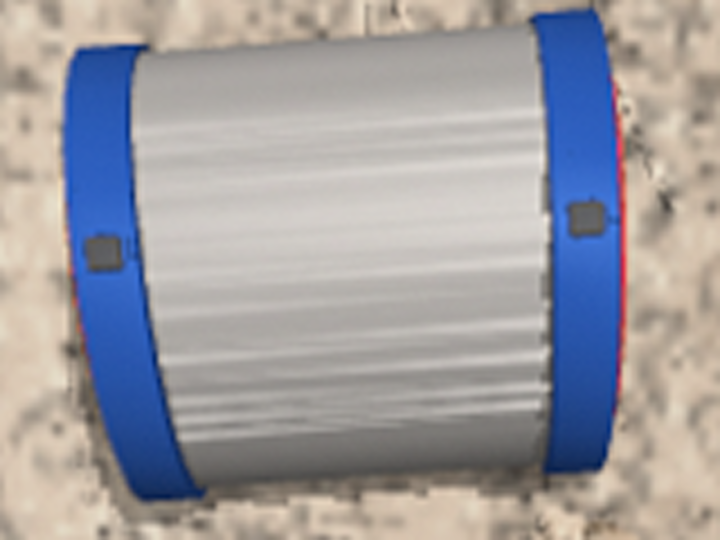

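```bash
cat >> h.py <<'E'
from scipy.optimize import least_squares
from scipy.spatial.transform import Rotation as Ro
def px(c,pts,z,off,s=4.5): return np.array([ray(c,off[0]+(u+.5)/s-.5,off[1]+(v+.5)/s-.5,z)[:2] for u,v in pts])
def pipe(p,d,c,lo,hi,verbose=1):
    W=cloud(d,c); h=cv2.cvtColor(p,cv2.COLOR_RGB2HSV)
    m=(h[...,0]>100)&(h[...,0]<125)&(h[...,1]>130)&(d>0)&(W[...,2]>.03)&(W[...,2]<.1)
    m&=(W[...,0]>lo[0])&(W[...,0]<hi[0])&(W[...,1]>lo[1])&(W[...,1]<hi[1])
    Q=W[m]
    f=lambda a:np.hypot((Q[:,1]-a[0]-a[1]*(Q[:,0]-.51))*np.cos(np.arctan(a[1])),Q[:,2]-.045-a[2])-.045
    r=least_squares(f,[Q[:,1].mean(),0.05,0],loss='soft_l1',f_scale=.003)
    t=np.array([1,r.x[1]]);t/=np.linalg.norm(t)
    s=(Q[:,:2]-[.51,r.x[0]])@t
    s0,s1=np.percentile(s,[.5,99.5]); ctr=np.array([.51,r.x[0]])+t*(s0+s1)/2
    if verbose: print('pipe n',len(Q),'ctr',ctr.round(4),'slope',r.x[1].round(4),'dz',r.x[2].round(4),'len',(s1-s0).round(4),'rms',np.sqrt(np.mean(f(r.x)**2)).round(4))
    return ctr,r.x[1]
E
python3 - <<'E'
from h import *
p,d,c=load('wrist1'); o=(180,150)
b=px(c,[(357,190),(522,197),(518,270),(352,262)],.034,o); print('block',b.mean(0),np.linalg.norm(b[1]-b[0]),np.linalg.norm(b[2]-b[1]),(b[1]-b[0])[1]/(b[1]-b[0])[0])
s=px(c,[(97,88),(671,80),(118,357),(662,350)],.004,o);print('screws',s.round(4).tolist(),s.mean(0))
t=px(c,[(138,157),(636,153),(636,272),(148,278)],.001,o);print('tape',t.round(4).tolist(),t.mean(0))
f=px(c,[(95,118),(680,115)],.004,o);print('front',f.tolist())
f=px(c,[(92,310),(687,308)],.008,o);print('rear',f.tolist())
pipe(p,d,c,(.4,.05),(.62,.25))
p,d,c=load('top1');pipe(p,d,c,(.4,.05),(.62,.22))
E
```

```text
block [ 0.53306131 -0.02139742] 0.04178574871094521 0.019322160561454742 -0.002146939587467067
screws [[0.4407, 0.006], [0.5943, 0.0146], [0.4446, -0.0707], [0.5987, -0.0621]] [ 0.51957671 -0.02805054]
tape [[0.4508, -0.0131], [0.587, -0.0063], [0.5899, -0.0403], [0.4529, -0.0477]] [ 0.52016097 -0.0268673 ]
front [[0.43995423894587826, -0.002136221027841917], [0.5975530215841804, 0.00521219304720591]]
rear [[0.438549043977742, -0.055500347700816396], [0.6038090167401418, -0.04805465281609862]]
pipe n 2802 ctr [0.5091 0.1234] slope 0.1057 dz 0.0009 len 0.1027 rms 0.0008
pipe n 212 ctr [0.5106 0.1243] slope 0.1055 dz 0.0005 len 0.1014 rms 0.0024
```

```bash
cat >> h.py <<'E'
def go(x,y,z,yaw=None):
    "world target -> tool translation/rot; yaw = world angle of tool z"
    o=ctrl.get_obs();R=Ro.from_quat(o['ee_rot'],scalar_first=True).as_matrix()
    tr=R.T@(np.array([x,y,z])-o['ee_pos'])
    cur=np.arctan2(R[1,2],R[0,2]); yaw=cur if yaw is None else yaw
    X=np.array([0,0,-1.]);Z=np.array([np.cos(yaw),np.sin(yaw),0]);T=np.stack([X,np.cross(Z,X),Z],1)
    print('t',o['time'],'pos',o['ee_pos'].round(4),'yaw',cur.round(4),'F',o['force'].round(2),'tr',tr.round(4),'rot',Ro.from_matrix(R.T@T).as_rotvec().round(4))
E
python3 -c "
from h import *
go(.533,-.0212,.07,0.0);go(.533,-.0212,.008,0.0)"
```

```text
t 1.75 pos [ 0.5324 -0.0031  0.2508] yaw 0.0381 F [-0.71  1.09 -0.44] tr [ 1.809e-01 -1.740e-02 -1.000e-04] rot [ 0.0381 -0.0001  0.0037]
t 1.75 pos [ 0.5324 -0.0031  0.2508] yaw 0.0381 F [-0.71  1.09 -0.44] tr [ 2.429e-01 -1.720e-02 -1.000e-04] rot [ 0.0381 -0.0001  0.0037]
```

Emit:
arm_command(
  plan=[
    {"translation": [0.05,-0.01,0],"delta_rot": [0.038,0,0],"fingers": 0},
    {"translation": [0.1,-0.017,0],"delta_rot": [0.038,0,0],"fingers": 0},
    {"translation": [0.15,-0.0173,0],"delta_rot": [0.038,0,0],"fingers": 0},
    {"translation": [0.181,-0.0173,0],"delta_rot": [0.038,0,0.003],"fingers": 0},
    {"translation": [0.181,-0.0173,0],"delta_rot": [0.038,0,0.003],"fingers": 0},
  ],
)

```text
time: 2.38
ee_pos: [0.5294, -0.0198, 0.0666]
ee_rot: [0.704, 0.0, 0.71, 0.001]
force: [0.5, 1.1, 0.1]
grip_width: 1.003
```

Run:
```python
from h import *
p,d,c=snap('wrist','wrist2')
go(.533,-.0212,.008,0.0)
```

```text
t 2.425 pos [ 0.5317 -0.0203  0.0689] yaw 0.0008 F [-0.2   0.    0.77] tr [ 0.0609 -0.0009  0.0015] rot [ 0.0008 -0.0033 -0.    ]
```

View pics/wrist2.png

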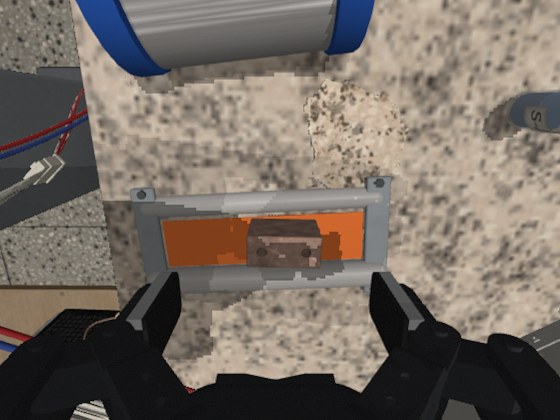

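Run:
```python
from h import *
p,d,c=load('wrist2')
b=np.array([ray(c,u,v,.034)[:2] for u,v in [(247,238),(321,237),(322,265.5),(247,265.5)]]);print(b.round(4).tolist(),b.mean(0))
```

```text
[[0.5117, -0.0126], [0.5547, -0.0118], [0.5561, -0.0301], [0.5113, -0.0303]] [ 0.5334692  -0.02120189]
```

Consistent. Descend and grip.

Emit:
arm_command(
  plan=[
    {"translation": [0.03,-0.001,0.0015],"delta_rot": [0,-0.003,0],"fingers": 0},
    {"translation": [0.061,-0.001,0.0015],"delta_rot": [0,-0.003,0],"fingers": 0},
    {"translation": [0.061,-0.001,0.0015],"delta_rot": [0,-0.003,0],"fingers": 0.1},
    {"translation": [0.061,-0.001,0.0015],"delta_rot": [0,-0.003,0],"fingers": 0.8},
    {"translation": [0.061,-0.001,0.0015],"delta_rot": [0,-0.003,0],"fingers": 0.8},
    {"translation": [0.061,-0.001,0.0015],"delta_rot": [0,-0.003,0],"fingers": 0.8},
    {"translation": [0.061,-0.001,0.0015],"delta_rot": [0,-0.003,0],"fingers": 0.8},
  ],
  force=40,
)

```text
time: 3.3
ee_pos: [0.5353, -0.0216, 0.0105]
ee_rot: [0.709, -0.0, 0.706, 0.0]
force: [-0.9, 0.5, 5.9]
grip_width: 0.506
```

Emit:
arm_command(
  plan=[
    {"translation": [-0.05,0,-0.002],"delta_rot": [0,0,0],"fingers": 0.8},
    {"translation": [-0.1,0,-0.002],"delta_rot": [0,0,0],"fingers": 0.8},
    {"translation": [-0.15,0.01,-0.003],"delta_rot": [0,0,0],"fingers": 0.8},
    {"translation": [-0.16,0.06,-0.007],"delta_rot": [0,0,0],"fingers": 0.8},
    {"translation": [-0.16,0.12,-0.012],"delta_rot": [0,0,0],"fingers": 0.8},
    {"translation": [-0.16,0.18,-0.017],"delta_rot": [0,0,0],"fingers": 0.8},
    {"translation": [-0.16,0.24,-0.023],"delta_rot": [0.03,0,0],"fingers": 0.8},
    {"translation": [-0.16,0.3,-0.028],"delta_rot": [0.06,0,0],"fingers": 0.8},
    {"translation": [-0.15,0.36,-0.034],"delta_rot": [0.09,0,0],"fingers": 0.8},
    {"translation": [-0.12,0.416,-0.038],"delta_rot": [0.09,0,0],"fingers": 0.8},
    {"translation": [-0.08,0.416,-0.038],"delta_rot": [0.09,0,0],"fingers": 0.8},
  ],
)

```text
time: 4.68
ee_pos: [0.4972, 0.3995, 0.0915]
ee_rot: [0.71, 0.031, 0.703, -0.028]
force: [-0.3, -0.9, -1.2]
grip_width: 0.51
```

Run:
```python
from h import *
p,d,c=snap('wrist','wrist3')
go(.497,.395,.017,-0.09)
snap('side','side3')
```

```text
t 4.725 pos [0.4925 0.3946 0.0834] yaw -0.0858 F [-2.61 -1.63 -4.67] tr [0.0663 0.0011 0.0046] rot [ 0.0042 -0.0023  0.005 ]
```

View pics/wrist3.png

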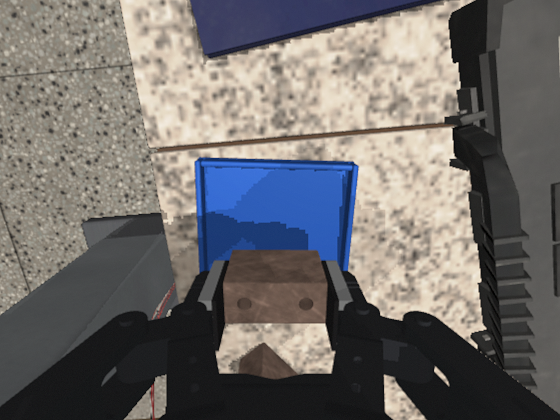

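Run:
```python
from h import *
p,d,c=load('wrist3')
print([ray(c,u,v,.018)[:2].round(4) for u,v in [(197,158),(357,163)]])
go(.497,.395,.017,-0.09)
```

```text
[array([0.4492, 0.452 ]), array([0.5551, 0.4396])]
t 4.775 pos [0.4917 0.3928 0.0842] yaw -0.0871 F [-1.08 -0.6  -2.36] tr [0.0672 0.0032 0.0054] rot [ 0.003  -0.0053  0.0076]
```

Emit:
arm_command(
  plan=[
    {"translation": [0.03,0.003,0.005],"delta_rot": [0,-0.005,0.007],"fingers": 0.8},
    {"translation": [0.055,0.003,0.005],"delta_rot": [0,-0.005,0.007],"fingers": 0.8},
    {"translation": [0.067,0.003,0.005],"delta_rot": [0,-0.005,0.007],"fingers": 0.8},
    {"translation": [0.067,0.003,0.005],"delta_rot": [0,-0.005,0.007],"fingers": 0.8},
    {"translation": [0.067,0.003,0.005],"delta_rot": [0,-0.005,0.007],"fingers": 0.33},
    {"translation": [0.067,0.003,0.005],"delta_rot": [0,-0.005,0.007],"fingers": 0.33},
    {"translation": [0.067,0.003,0.005],"delta_rot": [0,-0.005,0.007],"fingers": 0.33},
    {"translation": [0.03,0.003,0.005],"delta_rot": [0,-0.005,0.007],"fingers": 0.33},
    {"translation": [-0.02,0.003,0.005],"delta_rot": [0,-0.005,0.007],"fingers": 0.5},
    {"translation": [-0.07,0.003,0.005],"delta_rot": [0,-0.005,0.007],"fingers": 1.0},
  ],
)

```text
time: 6.02
ee_pos: [0.4972, 0.3958, 0.1557]
ee_rot: [0.706, 0.03, 0.707, -0.031]
force: [0.7, -0.1, -0.9]
grip_width: 0.296
```

Run:
```python
from h import *
p,d,c=snap('wrist','wrist4');print(ctrl.get_obs()['grip_width'])
go(.511,.14,.16,0.1)
```

```text
0.2093445865672759
t 6.075 pos [0.5016 0.3987 0.1649] yaw -0.0867 F [1.48 1.97 4.43] tr [ 0.0032 -0.257   0.0318] rot [-0.1867  0.0113 -0.0067]
```

View pics/wrist4.png

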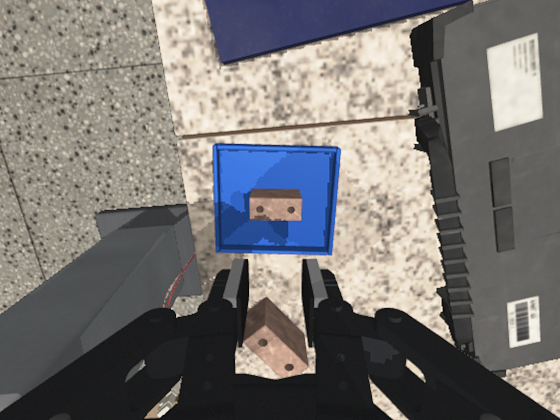

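```bash
python3 -c "
from h import *
go(.5075,.1435,.12,0.105)"
```

```text
t 6.075 pos [0.5016 0.3987 0.1649] yaw -0.0867 F [1.48 1.97 4.43] tr [ 0.0432 -0.2541  0.0275] rot [-0.1917  0.0114 -0.0067]
```

Emit:
arm_command(
  plan=[
    {"translation": [0,-0.05,0.005],"delta_rot": [-0.03,0.01,-0.006],"fingers": 1},
    {"translation": [0,-0.1,0.011],"delta_rot": [-0.07,0.01,-0.006],"fingers": 1},
    {"translation": [0,-0.15,0.016],"delta_rot": [-0.11,0.011,-0.006],"fingers": 1},
    {"translation": [0.01,-0.2,0.022],"delta_rot": [-0.15,0.011,-0.006],"fingers": 1},
    {"translation": [0.025,-0.24,0.026],"delta_rot": [-0.18,0.011,-0.006],"fingers": 1},
    {"translation": [0.038,-0.254,0.0275],"delta_rot": [-0.192,0.011,-0.006],"fingers": 1},
    {"translation": [0.043,-0.254,0.0275],"delta_rot": [-0.192,0.011,-0.006],"fingers": 1},
    {"translation": [0.043,-0.254,0.0275],"delta_rot": [-0.192,0.011,-0.006],"fingers": 1},
  ],
)

```text
time: 7.08
ee_pos: [0.5074, 0.1441, 0.1202]
ee_rot: [0.706, -0.037, 0.706, 0.038]
force: [0.2, -0.5, -0.1]
grip_width: 0.001
```

Run:
```python
from h import *
p,d,c=snap('wrist','wrist5')
go(.5075,.1435,.09,0.105)
pipe(p,d,c,(.4,.05),(.62,.25))
p,d,c=snap('top','top5');pipe(p,d,c,(.4,.05),(.62,.22))
p,d,c=snap('side','side5');pipe(p,d,c,(.4,.05),(.62,.22))
```

```text
t 7.125 pos [0.5077 0.1444 0.1206] yaw 0.106 F [-0.59 -0.44 -0.46] tr [ 0.0306 -0.0009 -0.0004] rot [ 0.001   0.0011 -0.0009]
pipe n 4789 ctr [0.5091 0.1233] slope 0.1069 dz 0.0007 len 0.1027 rms 0.0008
pipe n 24 ctr [0.4663 0.1134] slope 0.1159 dz 0.0003 len 0.0079 rms 0.002
pipe n 329 ctr [0.5071 0.1227] slope 0.1059 dz 0.0003 len 0.1033 rms 0.0022
```

View pics/wrist5.png

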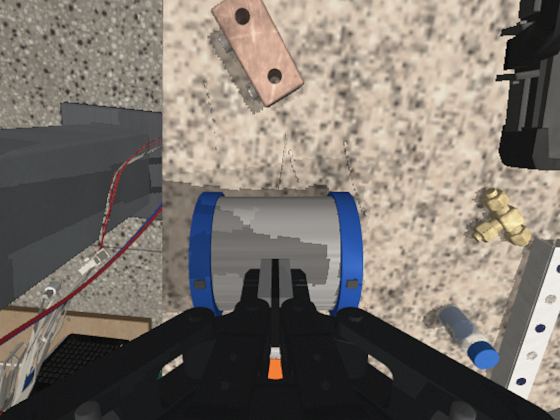

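View pics/side5.png

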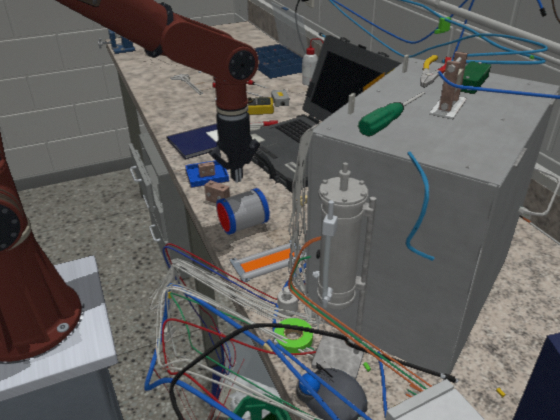

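Emit:
arm_command(
  plan=[
    {"translation": [0.02,-0.001,0],"delta_rot": [0,0,0],"fingers": 1},
    {"translation": [0.028,-0.001,0],"delta_rot": [0,0,0],"fingers": 1},
    {"translation": [0.03,-0.001,0],"delta_rot": [0,0,0],"fingers": 1},
    {"translation": [0.031,-0.001,0],"delta_rot": [0,0,0],"fingers": 1},
    {"translation": [0.031,-0.001,0],"delta_rot": [0,0,0],"fingers": 1},
  ],
)

```text
time: 7.85
ee_pos: [0.5086, 0.1437, 0.0905]
ee_rot: [0.707, -0.037, 0.705, 0.038]
force: [-0.2, 0.2, 0.6]
grip_width: 0.0
```

Emit:
arm_command(
  plan=[
    {"translation": [0.001,0,0],"delta_rot": [0,0,0],"fingers": 1},
    {"translation": [0.002,0,0],"delta_rot": [0,0,0],"fingers": 1},
    {"translation": [0.002,0,0],"delta_rot": [0,0,0],"fingers": 1},
  ],
)

```text
time: 8.22
ee_pos: [0.5086, 0.1437, 0.0885]
ee_rot: [0.707, -0.037, 0.705, 0.038]
force: [0.2, 0.1, -0.0]
grip_width: 0.003
```

Emit:
arm_command(
  plan=[
    {"translation": [0.001,0,0],"delta_rot": [0,0,0],"fingers": 1},
    {"translation": [0.001,0,0],"delta_rot": [0,0,0],"fingers": 1},
  ],
)

```text
time: 8.48
ee_pos: [0.5085, 0.1436, 0.0873]
ee_rot: [0.707, -0.037, 0.705, 0.038]
force: [-0.2, 0.5, 0.2]
grip_width: -0.002
```

Emit:
arm_command(
  plan=[
    {"translation": [0.001,0,0],"delta_rot": [0,0,0],"fingers": 1},
    {"translation": [0.001,0,0],"delta_rot": [0,0,0],"fingers": 1},
  ],
)

```text
time: 8.72
ee_pos: [0.5083, 0.1436, 0.0861]
ee_rot: [0.707, -0.037, 0.705, 0.038]
force: [0.4, 0.1, 0.5]
grip_width: 0.001
```

Emit:
arm_command(
  plan=[
    {"translation": [0.001,0,0],"delta_rot": [0,0,0],"fingers": 1},
    {"translation": [0.001,0,0],"delta_rot": [0,0,0],"fingers": 1},
  ],
)

```text
time: 8.98
ee_pos: [0.5082, 0.1436, 0.085]
ee_rot: [0.707, -0.037, 0.705, 0.038]
force: [0.4, -0.3, -0.5]
grip_width: 0.004
```

Emit:
arm_command(
  plan=[
    {"translation": [0.001,0,0],"delta_rot": [0,0,0],"fingers": 1},
    {"translation": [0.001,0,0],"delta_rot": [0,0,0],"fingers": 1},
  ],
)

```text
time: 9.22
ee_pos: [0.5084, 0.1438, 0.0845]
ee_rot: [0.707, -0.037, 0.705, 0.038]
force: [-1.4, -0.1, 3.2]
grip_width: -0.003
```

Emit:
arm_command(
  plan=[
    {"translation": [0.001,0,0],"delta_rot": [0,0,0],"fingers": 1},
    {"translation": [0.001,0,0],"delta_rot": [0,0,0],"fingers": 1},
  ],
)

```text
time: 9.48
ee_pos: [0.5085, 0.1441, 0.0843]
ee_rot: [0.707, -0.037, 0.705, 0.038]
force: [-3.3, 0.4, 6.4]
grip_width: -0.003
```

Emit:
arm_command(
  plan=[
    {"translation": [0.001,-0.004,0],"delta_rot": [0,0,0],"fingers": 1},
    {"translation": [0.001,-0.009,0],"delta_rot": [0,0,0],"fingers": 1},
    {"translation": [0.001,-0.014,0],"delta_rot": [0,0,0],"fingers": 1},
  ],
)

```text
time: 9.85
ee_pos: [0.5101, 0.1307, 0.0858]
ee_rot: [0.706, -0.037, 0.706, 0.038]
force: [-7.1, 1.7, 17.0]
grip_width: -0.002
```

```bash
cat > look.py <<'E'
from h import *
import sys
p,d,c=snap('wrist',sys.argv[1]);ct,s=pipe(p,d,c,(.4,-.1),(.64,.25))
o=ctrl.get_obs();print('t',o['time'],'tcp',o['ee_pos'].round(4),'F',o['force'].round(1),'off',(o['ee_pos'][:2]-ct).round(4))
S=np.array([.520,-.022]);a=.05;e=ct-S;print('in cradle x,y',(np.array([[np.cos(a),np.sin(a)],[-np.sin(a),np.cos(a)]])@e).round(4),'yaw rel',round(s-a,4))
E
python3 look.py w6
```

```text
pipe n 5965 ctr [0.5099 0.1163] slope 0.1065 dz 0.0008 len 0.1027 rms 0.0006
t 9.9 tcp [0.5102 0.1301 0.0859] F [-6.5 -0.6 16.4] off [0.0003 0.0138]
in cradle x,y [-0.0032  0.1386] yaw rel 0.0565
```

Emit:
arm_command(
  plan=[
    {"translation": [0.0003,-0.005,-0.001],"delta_rot": [0,0,0],"fingers": 1},
    {"translation": [0.0,-0.01,-0.001],"delta_rot": [0,0,0],"fingers": 1},
    {"translation": [0.0,-0.015,-0.001],"delta_rot": [0,0,0],"fingers": 1},
  ],
)

```text
time: 10.28
ee_pos: [0.5114, 0.1149, 0.0869]
ee_rot: [0.707, -0.037, 0.705, 0.038]
force: [-2.2, 1.1, 8.4]
grip_width: -0.001
```

Emit:
arm_command(
  plan=[
    {"translation": [0.0005,-0.005,-0.0005],"delta_rot": [0,0,0],"fingers": 1},
    {"translation": [0.0005,-0.01,-0.0005],"delta_rot": [0,0,0],"fingers": 1},
    {"translation": [0.0005,-0.015,-0.0005],"delta_rot": [0,0,0],"fingers": 1},
  ],
)

```text
time: 10.65
ee_pos: [0.5132, 0.0997, 0.0876]
ee_rot: [0.707, -0.037, 0.705, 0.038]
force: [-3.2, 0.3, 8.3]
grip_width: -0.002
```

```bash
python3 look.py w7
```

```text
pipe n 7324 ctr [0.5115 0.1003] slope 0.1071 dz 0.0008 len 0.1027 rms 0.0007
t 10.7 tcp [0.5132 0.0991 0.0876] F [-3.2 -0.6  8.5] off [ 0.0017 -0.0012]
in cradle x,y [-0.0024  0.1226] yaw rel 0.0571
```

Emit:
arm_command(
  plan=[
    {"translation": [0.0006,-0.005,-0.0005],"delta_rot": [0,0,0],"fingers": 1},
    {"translation": [0.0008,-0.01,-0.0005],"delta_rot": [0,0,0],"fingers": 1},
    {"translation": [0.001,-0.015,-0.0005],"delta_rot": [0,0,0],"fingers": 1},
  ],
)

```text
time: 11.08
ee_pos: [0.5149, 0.0838, 0.0879]
ee_rot: [0.707, -0.037, 0.705, 0.038]
force: [-2.9, -0.0, 10.3]
grip_width: -0.003
```

Emit:
arm_command(
  plan=[
    {"translation": [0.0006,-0.005,-0.0005],"delta_rot": [0,0,0],"fingers": 1},
    {"translation": [0.001,-0.01,-0.0005],"delta_rot": [0,0,0],"fingers": 1},
    {"translation": [0.0014,-0.015,-0.0005],"delta_rot": [0,0,0],"fingers": 1},
  ],
)

```text
time: 11.45
ee_pos: [0.5165, 0.0683, 0.0872]
ee_rot: [0.707, -0.037, 0.705, 0.038]
force: [-2.0, -0.8, 6.8]
grip_width: -0.002
```

```bash
python3 look.py w8
```

```text
pipe n 8350 ctr [0.5132 0.0843] slope 0.1077 dz 0.0007 len 0.1027 rms 0.0008
t 11.5 tcp [0.5166 0.0677 0.0871] F [-2.  -1.5  6.8] off [ 0.0035 -0.0166]
in cradle x,y [-0.0015  0.1065] yaw rel 0.0577
```

Emit:
arm_command(
  plan=[
    {"translation": [0.001,-0.005,-0.0005],"delta_rot": [0,0,0],"fingers": 1},
    {"translation": [0.0014,-0.009,-0.0005],"delta_rot": [0,0,0],"fingers": 1},
    {"translation": [0.0018,-0.012,-0.0005],"delta_rot": [0,0,0],"fingers": 1},
    {"translation": [0.002,-0.013,-0.0005],"delta_rot": [0,0,0],"fingers": 1},
    {"translation": [0.0015,-0.013,-0.0005],"delta_rot": [0,0,0],"fingers": 1},
    {"translation": [0.001,-0.013,-0.0005],"delta_rot": [0,0,0],"fingers": 1},
  ],
)

```text
time: 12.25
ee_pos: [0.5176, 0.0547, 0.0858]
ee_rot: [0.708, -0.037, 0.705, 0.037]
force: [1.1, 0.0, 0.8]
grip_width: 0.002
```

```bash
python3 look.py w9
```

```text
pipe n 8802 ctr [0.5139 0.0773] slope 0.1077 dz 0.0008 len 0.1027 rms 0.0008
t 12.3 tcp [0.5174 0.0548 0.0858] F [ 1.1 -0.5  0.7] off [ 0.0035 -0.0225]
in cradle x,y [-0.0011  0.0995] yaw rel 0.0577
```

Emit:
arm_command(
  plan=[
    {"translation": [-0.01,0,0],"delta_rot": [0,0,0],"fingers": 1},
    {"translation": [-0.018,0.01,0],"delta_rot": [0,0,0],"fingers": 1},
    {"translation": [-0.018,0.03,0],"delta_rot": [0,0,0],"fingers": 1},
    {"translation": [-0.018,0.046,0],"delta_rot": [0,0,0],"fingers": 1},
    {"translation": [-0.01,0.046,0],"delta_rot": [0,0,0],"fingers": 1},
    {"translation": [-0.006,0.046,0],"delta_rot": [0,0,0],"fingers": 1},
    {"translation": [-0.004,0.046,0],"delta_rot": [0,0,0],"fingers": 1},
  ],
)

```text
time: 13.18
ee_pos: [0.512, 0.1001, 0.0889]
ee_rot: [0.707, -0.037, 0.705, 0.037]
force: [0.1, 0.3, -0.1]
grip_width: 0.003
```

```bash
python3 look.py w10
```

```text
pipe n 5270 ctr [0.5141 0.0771] slope 0.1086 dz 0.001 len 0.1028 rms 0.0008
t 13.225 tcp [0.5121 0.1001 0.0889] F [-0.3 -0.2  0.1] off [-0.002   0.0229]
in cradle x,y [-0.001   0.0993] yaw rel 0.0586
```

Emit:
arm_command(
  plan=[
    {"translation": [0.001,0.002,0],"delta_rot": [0,0,0],"fingers": 1},
    {"translation": [0.002,0.003,0],"delta_rot": [0,0,0],"fingers": 1},
    {"translation": [0.003,0.003,0],"delta_rot": [0,0,0],"fingers": 1},
  ],
)

```text
time: 13.6
ee_pos: [0.5119, 0.103, 0.0859]
ee_rot: [0.707, -0.037, 0.705, 0.037]
force: [0.4, 0.8, 0.8]
grip_width: 0.005
```

Emit:
arm_command(
  plan=[
    {"translation": [0.001,0,0],"delta_rot": [0,0,0],"fingers": 1},
    {"translation": [0.001,0,0],"delta_rot": [0,0,0],"fingers": 1},
  ],
)

```text
time: 13.85
ee_pos: [0.5118, 0.103, 0.0849]
ee_rot: [0.707, -0.037, 0.705, 0.037]
force: [0.1, -0.4, -0.9]
grip_width: 0.0
```

Emit:
arm_command(
  plan=[
    {"translation": [0.001,0,0],"delta_rot": [0,0,0],"fingers": 1},
    {"translation": [0.001,0,0],"delta_rot": [0,0,0],"fingers": 1},
  ],
)

```text
time: 14.1
ee_pos: [0.5117, 0.103, 0.0838]
ee_rot: [0.707, -0.037, 0.705, 0.037]
force: [-0.2, 0.9, -0.2]
grip_width: 0.001
```

Emit:
arm_command(
  plan=[
    {"translation": [0.001,0,0],"delta_rot": [0,0,0],"fingers": 1},
    {"translation": [0.001,0,0],"delta_rot": [0,0,0],"fingers": 1},
  ],
)

```text
time: 14.35
ee_pos: [0.5119, 0.1031, 0.083]
ee_rot: [0.707, -0.037, 0.705, 0.037]
force: [-0.4, 0.8, 2.0]
grip_width: -0.0
```

Emit:
arm_command(
  plan=[
    {"translation": [0.001,0,0],"delta_rot": [0,0,0],"fingers": 1},
    {"translation": [0.001,0,0],"delta_rot": [0,0,0],"fingers": 1},
  ],
)

```text
time: 14.6
ee_pos: [0.512, 0.1035, 0.0828]
ee_rot: [0.707, -0.037, 0.705, 0.037]
force: [-2.2, 1.0, 5.0]
grip_width: -0.001
```

Emit:
arm_command(
  plan=[
    {"translation": [0.001,-0.004,-0.0005],"delta_rot": [0,0,0],"fingers": 1},
    {"translation": [0.0005,-0.009,-0.0005],"delta_rot": [0,0,0],"fingers": 1},
    {"translation": [0.0,-0.014,-0.0005],"delta_rot": [0,0,0],"fingers": 1},
  ],
)

```text
time: 14.98
ee_pos: [0.5136, 0.09, 0.0851]
ee_rot: [0.707, -0.037, 0.705, 0.038]
force: [-5.0, 0.6, 14.1]
grip_width: -0.003
```

Emit:
arm_command(
  plan=[
    {"translation": [0.0005,-0.005,-0.0005],"delta_rot": [0,0,0],"fingers": 1},
    {"translation": [0.0003,-0.01,-0.0005],"delta_rot": [0,0,0],"fingers": 1},
    {"translation": [0.0,-0.015,-0.0005],"delta_rot": [0,0,0],"fingers": 1},
  ],
)

```text
time: 15.35
ee_pos: [0.5151, 0.075, 0.0868]
ee_rot: [0.707, -0.037, 0.705, 0.038]
force: [-4.2, -0.5, 10.1]
grip_width: 0.003
```

```bash
python3 look.py w11
```

```text
pipe n 6370 ctr [0.5155 0.0625] slope 0.1084 dz 0.0008 len 0.1028 rms 0.0008
t 15.4 tcp [0.5152 0.0744 0.0868] F [-4.1 -0.9 10. ] off [-0.0004  0.0119]
in cradle x,y [-0.0002  0.0846] yaw rel 0.0584
```

Emit:
arm_command(
  plan=[
    {"translation": [0.0005,-0.005,-0.0005],"delta_rot": [0,0,0],"fingers": 1},
    {"translation": [0.0003,-0.01,-0.0005],"delta_rot": [0,0,0],"fingers": 1},
    {"translation": [0.0003,-0.015,-0.0005],"delta_rot": [0,0,0],"fingers": 1},
  ],
)

```text
time: 15.78
ee_pos: [0.5167, 0.059, 0.0872]
ee_rot: [0.707, -0.037, 0.705, 0.037]
force: [-1.8, -0.8, 5.0]
grip_width: 0.003
```

Emit:
arm_command(
  plan=[
    {"translation": [0.0005,-0.005,-0.0005],"delta_rot": [0,0,0],"fingers": 1},
    {"translation": [0.0007,-0.01,-0.0005],"delta_rot": [0,0,0],"fingers": 1},
    {"translation": [0.0008,-0.015,-0.0005],"delta_rot": [0,0,0],"fingers": 1},
  ],
)

```text
time: 16.15
ee_pos: [0.5183, 0.0437, 0.0866]
ee_rot: [0.708, -0.037, 0.704, 0.037]
force: [0.0, -0.4, 4.0]
grip_width: -0.001
```

```bash
python3 look.py w12
```

```text
pipe n 7831 ctr [0.5172 0.0464] slope 0.1084 dz 0.0008 len 0.1028 rms 0.0008
t 16.2 tcp [0.5183 0.0432 0.0866] F [ 0.2 -1.   5. ] off [ 0.0011 -0.0032]
in cradle x,y [0.0007 0.0685] yaw rel 0.0584
```

Emit:
arm_command(
  plan=[
    {"translation": [0.001,-0.005,-0.0003],"delta_rot": [0,0,0],"fingers": 1},
    {"translation": [0.0014,-0.01,-0.0003],"delta_rot": [0,0,0],"fingers": 1},
    {"translation": [0.0018,-0.014,-0.0003],"delta_rot": [0,0,0],"fingers": 1},
  ],
)

```text
time: 16.58
ee_pos: [0.52, 0.0289, 0.0858]
ee_rot: [0.708, -0.037, 0.704, 0.037]
force: [-3.0, -0.5, 10.6]
grip_width: -0.001
```

Emit:
arm_command(
  plan=[
    {"translation": [0.0012,-0.003,-0.0003],"delta_rot": [0,0,0],"fingers": 1},
    {"translation": [0.0018,-0.006,-0.0003],"delta_rot": [0,0,0],"fingers": 1},
    {"translation": [0.0022,-0.009,-0.0003],"delta_rot": [0,0,0],"fingers": 1},
    {"translation": [0.0024,-0.009,-0.0003],"delta_rot": [0,0,0],"fingers": 1},
    {"translation": [0.0024,-0.009,-0.0003],"delta_rot": [0,0,0],"fingers": 1},
  ],
)

```text
time: 17.2
ee_pos: [0.5211, 0.0193, 0.0851]
ee_rot: [0.708, -0.038, 0.704, 0.037]
force: [-4.1, -2.5, 13.0]
grip_width: 0.001
```

```bash
python3 look.py w13
```

```text
pipe n 8701 ctr [0.5187 0.0337] slope 0.1079 dz 0.0007 len 0.1027 rms 0.0008
t 17.25 tcp [0.5212 0.0193 0.0852] F [-3.8 -1.  12.6] off [ 0.0025 -0.0145]
in cradle x,y [0.0015 0.0557] yaw rel 0.0579
```

Emit:
arm_command(
  plan=[
    {"translation": [-0.003,0,0],"delta_rot": [0,0,0],"fingers": 1},
    {"translation": [-0.01,0,0],"delta_rot": [0,0,0],"fingers": 1},
    {"translation": [-0.016,0.01,0.003],"delta_rot": [0,0,0],"fingers": 1},
    {"translation": [-0.016,0.025,0.008],"delta_rot": [0,0,0],"fingers": 1},
    {"translation": [-0.012,0.035,0.009],"delta_rot": [0,0,0],"fingers": 1},
    {"translation": [-0.006,0.035,0.009],"delta_rot": [0,0,0],"fingers": 1},
    {"translation": [-0.004,0.035,0.009],"delta_rot": [0,0,0],"fingers": 1},
  ],
)

```text
time: 18.12
ee_pos: [0.5254, 0.0552, 0.0879]
ee_rot: [0.707, -0.038, 0.705, 0.037]
force: [0.4, -0.2, 0.5]
grip_width: 0.003
```

```bash
python3 look.py w14
```

```text
pipe n 5719 ctr [0.5186 0.0337] slope 0.1094 dz 0.0007 len 0.1029 rms 0.0008
t 18.175 tcp [0.5255 0.055  0.0879] F [-0.   0.3 -0.3] off [0.0069 0.0213]
in cradle x,y [0.0014 0.0557] yaw rel 0.0594
```

View pics/w14.png

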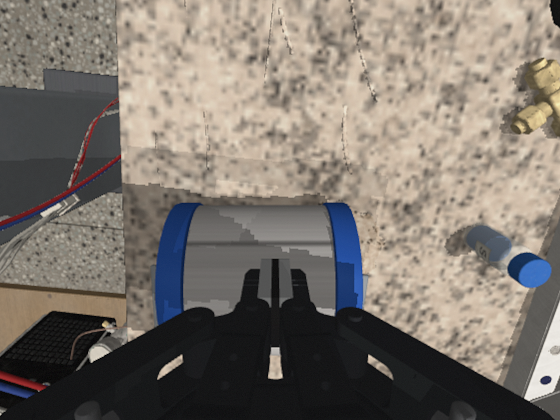

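Emit:
arm_command(
  plan=[
    {"translation": [0.0015,0,0],"delta_rot": [0,0,0],"fingers": 1},
    {"translation": [0.0025,0,0],"delta_rot": [0,0,0],"fingers": 1},
    {"translation": [0.003,0,0],"delta_rot": [0,0,0],"fingers": 1},
  ],
)

```text
time: 18.55
ee_pos: [0.5255, 0.0548, 0.085]
ee_rot: [0.707, -0.038, 0.705, 0.037]
force: [0.5, 0.8, 0.3]
grip_width: -0.004
```

Emit:
arm_command(
  plan=[
    {"translation": [0.001,0,0],"delta_rot": [0,0,0],"fingers": 1},
    {"translation": [0.001,0,0],"delta_rot": [0,0,0],"fingers": 1},
  ],
)

```text
time: 18.8
ee_pos: [0.5256, 0.0547, 0.084]
ee_rot: [0.707, -0.038, 0.705, 0.037]
force: [-0.9, 0.6, -0.1]
grip_width: -0.002
```

Emit:
arm_command(
  plan=[
    {"translation": [0.001,0,0],"delta_rot": [0,0,0],"fingers": 1},
    {"translation": [0.001,0,0],"delta_rot": [0,0,0],"fingers": 1},
  ],
)

```text
time: 19.05
ee_pos: [0.5255, 0.0547, 0.0829]
ee_rot: [0.707, -0.038, 0.705, 0.037]
force: [0.2, 0.0, 0.2]
grip_width: -0.002
```

Emit:
arm_command(
  plan=[
    {"translation": [0.001,0,0],"delta_rot": [0,0,0],"fingers": 1},
    {"translation": [0.001,0,0],"delta_rot": [0,0,0],"fingers": 1},
  ],
)

```text
time: 19.3
ee_pos: [0.5257, 0.0549, 0.0822]
ee_rot: [0.707, -0.038, 0.705, 0.037]
force: [-0.9, 0.4, 3.5]
grip_width: 0.002
```

Emit:
arm_command(
  plan=[
    {"translation": [0.001,0,0],"delta_rot": [0,0,0],"fingers": 1},
    {"translation": [0.001,0,0],"delta_rot": [0,0,0],"fingers": 1},
  ],
)

```text
time: 19.55
ee_pos: [0.5258, 0.055, 0.0821]
ee_rot: [0.707, -0.038, 0.705, 0.037]
force: [-2.6, -0.6, 5.7]
grip_width: -0.001
```

Emit:
arm_command(
  plan=[
    {"translation": [0.001,-0.004,-0.0005],"delta_rot": [0,0,0],"fingers": 1},
    {"translation": [0.0005,-0.009,-0.0005],"delta_rot": [0,0,0],"fingers": 1},
    {"translation": [0.0003,-0.014,-0.0005],"delta_rot": [0,0,0],"fingers": 1},
  ],
)

```text
time: 19.92
ee_pos: [0.5273, 0.041, 0.0836]
ee_rot: [0.707, -0.038, 0.705, 0.037]
force: [-3.0, 0.5, 11.4]
grip_width: -0.003
```

Emit:
arm_command(
  plan=[
    {"translation": [0.0008,-0.005,-0.0005],"delta_rot": [0,0,0],"fingers": 1},
    {"translation": [0.0005,-0.01,-0.0005],"delta_rot": [0,0,0],"fingers": 1},
  ],
)

```text
time: 20.18
ee_pos: [0.5295, 0.0311, 0.0849]
ee_rot: [0.709, -0.037, 0.704, 0.037]
force: [-0.9, 1.0, 7.8]
grip_width: -0.0
```

```bash
python3 look.py w15
```

```text
pipe n 6934 ctr [0.521  0.0212] slope 0.0926 dz 0.0015 len 0.103 rms 0.0009
t 20.225 tcp [0.5297 0.0305 0.085 ] F [-1.3  0.7  8.2] off [0.0088 0.0094]
in cradle x,y [0.0031 0.0431] yaw rel 0.0426
```

Emit:
arm_command(
  plan=[
    {"translation": [0.0008,-0.005,-0.0005],"delta_rot": [0,0,0],"fingers": 1},
    {"translation": [0.0002,-0.01,-0.0005],"delta_rot": [0,0,0],"fingers": 1},
  ],
)

```text
time: 20.48
ee_pos: [0.5309, 0.0211, 0.0866]
ee_rot: [0.709, -0.037, 0.703, 0.037]
force: [-4.1, 3.2, 10.2]
grip_width: -0.001
```

Emit:
arm_command(
  plan=[
    {"translation": [0.0005,-0.005,-0.0005],"delta_rot": [0,0,0],"fingers": 1},
    {"translation": [-0.0005,-0.01,-0.0005],"delta_rot": [0,0,0],"fingers": 1},
  ],
)

```text
time: 20.72
ee_pos: [0.5315, 0.0113, 0.088]
ee_rot: [0.709, -0.037, 0.703, 0.037]
force: [-1.8, 0.7, 4.4]
grip_width: -0.003
```

```bash
python3 look.py w16
```

```text
pipe n 7899 ctr [0.5218 0.011 ] slope 0.102 dz 0.0044 len 0.1032 rms 0.0035
t 20.775 tcp [0.5316 0.0106 0.0881] F [-2.   1.2  5.8] off [ 0.0098 -0.0003]
in cradle x,y [0.0034 0.0328] yaw rel 0.052
```

Emit:
arm_command(
  plan=[
    {"translation": [0.001,-0.005,-0.0005],"delta_rot": [0,0,0],"fingers": 1},
    {"translation": [0.0007,-0.01,-0.0005],"delta_rot": [0,0,0],"fingers": 1},
  ],
)

```text
time: 21.02
ee_pos: [0.5323, 0.0007, 0.0889]
ee_rot: [0.709, -0.037, 0.704, 0.037]
force: [-4.0, 0.3, 8.7]
grip_width: 0.0
```

Emit:
arm_command(
  plan=[
    {"translation": [0.001,-0.005,-0.0005],"delta_rot": [0,0,0],"fingers": 1},
    {"translation": [0.0007,-0.01,-0.0005],"delta_rot": [0,0,0],"fingers": 1},
  ],
)

```text
time: 21.28
ee_pos: [0.533, -0.0096, 0.0892]
ee_rot: [0.709, -0.037, 0.704, 0.037]
force: [-3.1, 0.5, 6.0]
grip_width: -0.001
```

```bash
python3 look.py w17
```

```text
pipe n 8685 ctr [ 0.4839 -0.0043] slope 0.1111 dz 0.0055 len 0.1801 rms 0.003
t 21.325 tcp [ 0.533  -0.0103  0.0891] F [-3.2 -1.   6.3] off [ 0.0491 -0.006 ]
in cradle x,y [-0.0352  0.0195] yaw rel 0.0611
```

Emit:
arm_command(
  plan=[
    {"translation": [0.0015,-0.005,-0.0005],"delta_rot": [0,0,0],"fingers": 1},
    {"translation": [0.0018,-0.01,-0.0005],"delta_rot": [0,0,0],"fingers": 1},
  ],
)

```text
time: 21.58
ee_pos: [0.5337, -0.0209, 0.0882]
ee_rot: [0.708, -0.038, 0.704, 0.037]
force: [-2.4, -0.9, 5.6]
grip_width: -0.003
```

```bash
sed -i 's/(.4,-.1),(.64,.25)/(.455,-.085),(.64,.25)/' look.py; python3 look.py w18
```

```text
pipe n 8892 ctr [ 0.5225 -0.006 ] slope 0.1102 dz 0.0051 len 0.1028 rms 0.0008
t 21.625 tcp [ 0.5337 -0.0215  0.0881] F [-2.5 -2.7  6. ] off [ 0.0112 -0.0156]
in cradle x,y [0.0033 0.0159] yaw rel 0.0602
```

Emit:
arm_command(
  plan=[
    {"translation": [0.0018,-0.005,-0.0005],"delta_rot": [0,0,0],"fingers": 1},
    {"translation": [0.0026,-0.01,-0.0005],"delta_rot": [0,0,0],"fingers": 1},
  ],
)

```text
time: 21.88
ee_pos: [0.5343, -0.0323, 0.0859]
ee_rot: [0.708, -0.039, 0.704, 0.036]
force: [-1.8, -1.6, 4.3]
grip_width: -0.005
```

```bash
python3 look.py w19
```

```text
pipe n 9173 ctr [ 0.5227 -0.0121] slope 0.1123 dz 0.004 len 0.1029 rms 0.001
t 21.925 tcp [ 0.5343 -0.0328  0.0857] F [-1.3 -2.   4.9] off [ 0.0117 -0.0208]
in cradle x,y [0.0032 0.0098] yaw rel 0.0623
```

Emit:
arm_command(
  plan=[
    {"translation": [0.0025,-0.005,-0.0005],"delta_rot": [0,0,0],"fingers": 1},
    {"translation": [0.004,-0.01,-0.0005],"delta_rot": [0,0,0],"fingers": 1},
  ],
)

```text
time: 22.18
ee_pos: [0.535, -0.0436, 0.082]
ee_rot: [0.708, -0.039, 0.704, 0.036]
force: [-1.4, -1.7, 3.2]
grip_width: 0.004
```

```bash
python3 look.py w20
```

```text
pipe n 9593 ctr [ 0.5229 -0.0182] slope 0.1133 dz 0.0022 len 0.1029 rms 0.0011
t 22.225 tcp [ 0.5351 -0.0441  0.0817] F [-2.2 -3.5  4.8] off [ 0.0122 -0.0259]
in cradle x,y [0.0031 0.0037] yaw rel 0.0633
```

Emit:
arm_command(
  plan=[
    {"translation": [0.003,-0.004,-0.0005],"delta_rot": [0,0,0],"fingers": 1},
    {"translation": [0.0045,-0.007,-0.0005],"delta_rot": [0,0,0],"fingers": 1},
    {"translation": [0.005,-0.009,-0.0005],"delta_rot": [0,0,0],"fingers": 1},
  ],
)

```text
time: 22.6
ee_pos: [0.5371, -0.0536, 0.0778]
ee_rot: [0.71, -0.039, 0.703, 0.035]
force: [-0.4, -1.2, 5.7]
grip_width: 0.005
```

```bash
python3 look.py w21; python3 -c "
from h import *
p,d,c=snap('side','s21');pipe(p,d,c,(.455,-.085),(.64,.1))"
```

```text
pipe n 10234 ctr [ 0.5248 -0.0229] slope 0.0767 dz 0.0011 len 0.1028 rms 0.0008
t 22.65 tcp [ 0.5371 -0.0536  0.0777] F [-0.9 -1.6  6.2] off [ 0.0123 -0.0307]
in cradle x,y [ 0.0047 -0.0012] yaw rel 0.0267
pipe n 245 ctr [ 0.5207 -0.0221] slope 0.1139 dz 0.0012 len 0.1014 rms 0.002
```

View pics/w21.png

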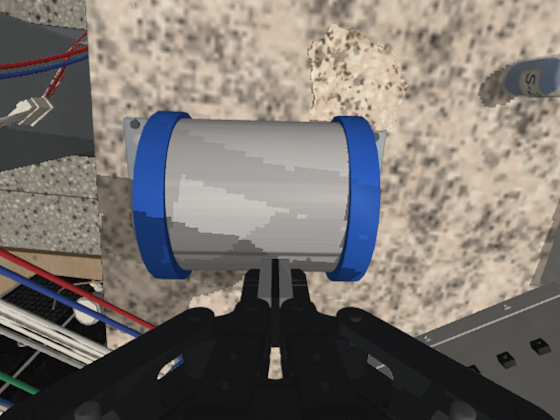

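Emit:
arm_command(
  plan=[
    {"translation": [0.0,0,0],"delta_rot": [0,0,0],"fingers": 1},
    {"translation": [-0.003,0,0],"delta_rot": [0,0,0],"fingers": 1},
    {"translation": [-0.01,0,0],"delta_rot": [0,0,0],"fingers": 1},
    {"translation": [-0.03,0.0,0],"delta_rot": [0,0,0],"fingers": 1},
    {"translation": [-0.07,0.01,0],"delta_rot": [0,0,0],"fingers": 1},
    {"translation": [-0.11,0.03,0],"delta_rot": [0,0,0],"fingers": 1},
    {"translation": [-0.11,0.03,0],"delta_rot": [0,0,0],"fingers": 1},
    {"translation": [-0.11,0.03,0],"delta_rot": [0,0,0],"fingers": 1},
  ],
)

```text
time: 23.7
ee_pos: [0.5324, -0.0228, 0.1871]
ee_rot: [0.709, -0.039, 0.703, 0.035]
force: [-0.9, 0.1, -1.0]
grip_width: 0.002
```

```bash
python3 look.py w22; python3 -c "
from h import *
p,d,c=snap('side','s22');pipe(p,d,c,(.455,-.085),(.64,.1))
p,d,c=snap('top','t22');pipe(p,d,c,(.455,-.085),(.64,.1))"
```

```text
pipe n 3231 ctr [ 0.5237 -0.022 ] slope 0.0827 dz 0.0011 len 0.1028 rms 0.0008
t 23.75 tcp [ 0.5318 -0.0229  0.1862] F [-0.3  0.2  0.4] off [ 0.0081 -0.0009]
in cradle x,y [ 0.0037 -0.0002] yaw rel 0.0327
pipe n 269 ctr [ 0.521 -0.023] slope 0.069 dz 0.0005 len 0.1024 rms 0.002
pipe n 119 ctr [ 0.4804 -0.0241] slope 0.0578 dz 0.0001 len 0.0121 rms 0.0023
```

View pics/w22.png

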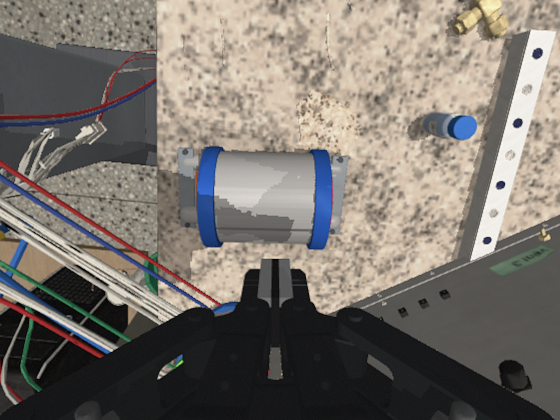

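View pics/s22.png

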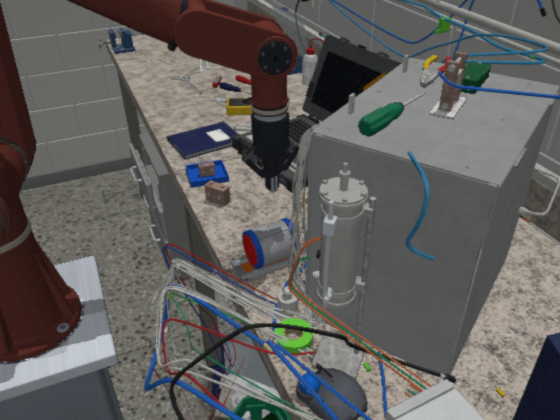

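Emit:
arm_command(
  plan=[
    {"translation": [-0.02,0.06,0],"delta_rot": [0,0,0],"fingers": 1},
    {"translation": [-0.04,0.09,0],"delta_rot": [0,0,0],"fingers": 1},
    {"translation": [-0.06,0.09,0],"delta_rot": [0,0,0],"fingers": 1},
    {"translation": [-0.06,0.09,0],"delta_rot": [0,0,0],"fingers": 1},
    {"translation": [-0.06,0.09,0],"delta_rot": [0,0,0],"fingers": 1},
    {"translation": [-0.06,0.09,0],"delta_rot": [0,0,0],"fingers": 1},
  ],
)

```text
time: 24.6
ee_pos: [0.5209, 0.0662, 0.2434]
ee_rot: [0.707, -0.039, 0.705, 0.035]
force: [0.0, -0.5, 0.4]
grip_width: 0.002
```

```bash
python3 look.py w23; python3 -c "
from h import *
p,d,c=load('w23')
cr=p[120:260,160:380]; cv2.imwrite('pics/z23.png',cv2.resize(cr,None,fx=3.5,fy=3.5,interpolation=cv2.INTER_CUBIC)[:,:,::-1])
# bystanders: compare top0/t22 
p,d,c=snap('top','t23');pipe(p,d,c,(.455,-.085),(.64,.1))
a=load('top0')[0];
for n,(u,v) in dict(weight=(381,253),tape=(409,263),vial=(290,184)).items():
    print(n,np.abs(a[v-8:v+8,u-8:u+8].astype(int)-p[v-8:v+8,u-8:u+8]).mean().round(1))
"
```

```text
pipe n 1816 ctr [ 0.5238 -0.0221] slope 0.0827 dz 0.001 len 0.1026 rms 0.0008
t 24.65 tcp [0.521  0.0663 0.2436] F [ 0.1 -0.7 -0.2] off [-0.0028  0.0884]
in cradle x,y [ 0.0038 -0.0003] yaw rel 0.0327
pipe n 120 ctr [ 0.5255 -0.0216] slope 0.0745 dz 0.0002 len 0.1018 rms 0.0025
weight 8.5
tape 6.8
vial 13.1
```

View pics/w23.png

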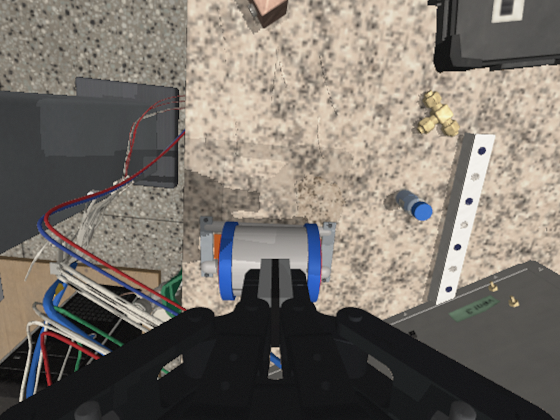

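View pics/t23.png

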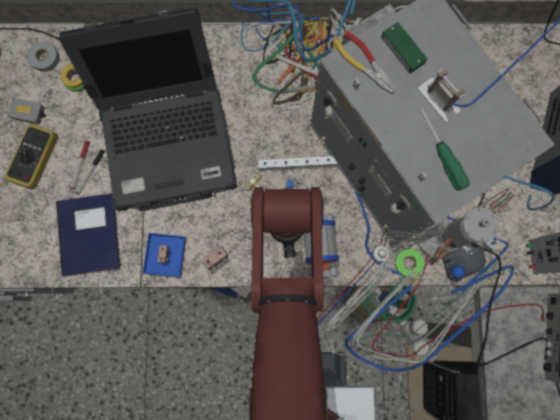

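```bash
python3 -c "
from h import *
p,d,c=load('w22')
a,b=[ray(c,u,v,.004)[:2] for u,v in [(186,152.5),(340.5,157)]];print(a,b,(b-a)[1]/(b-a)[0])
print(ctrl.sign_off())"
```

```text
[0.44155433 0.00524846] [0.59489652 0.01686026] 0.07572475000570762
the job is handed in; nothing more can be done
None
```

I put the copper block in the blue tray and rolled the pipe into the cradle, then handed the job in at about 24.7 s. My last checks were all within the limits. The sign-off gives no verdict.

- **Block:** the smaller block stands upright, released, near the middle of the tray. I checked this in the wrist and top pictures.
- **Rolling:** three light strokes with the closed fingers took the pipe to the bar, over it and down to the rear bar. The highest force I read was about 17 N. I read forces only between short moves, so a brief peak could have been missed.
- **Pipe at rest:** its centre is about 0.3 mm off the seat across the bars and 4 mm along them. It is about 45–46 mm up, untouched, and did not move over the last second before hand-in.
- **Angle to the bars:** readings disagree. The pipe's direction came out at 0.058 to 0.083 rad depending on the camera, and the cradle's at 0.05 to 0.076 rad. That puts the pipe 0.01 to 0.03 rad off parallel, against a limit of 0.08. I did not square it up further.
- **Bystanders:** the vial, weight and tape look unmoved in the top view. I compared pictures but did not measure them.

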